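# Set the throat of a kitchen slicer with its gauge blade and lock it

### The arm

A 6-joint arm with a two-finger parallel gripper is mounted at the origin on the work surface. World frame = base frame: x ahead of the robot, y to its left, z up, the work surface at z = 0. Lengths are in m, angles in degrees, forces in N, time in s.
With the tool pointing down it reaches from about 0.4 to 0.825 m from the base axis. Payload 7 kg.
Tool frame: the origin (TCP) lies between the finger pads; the fingertips stand 22 mm ahead of it and the grasp point (between the pads) lies 3 mm ahead of it; z points along the fingers, y is the direction in which the jaws open and shut (so a half turn about z gives the same grasp; the last joint's range is limited). The gripper opens to 88 mm and grips with 3 to 60 N. Pads are 19 mm wide; open, the fingers measure 130 mm over their backs; the gripper's body (78 mm by 193 mm) begins 47 mm behind the grasp point.
Start: joints at [-47.722, 20.546, 0.682, 0, -70.136, -16.507], TCP at [0.293, -0.608, 0.249] pointing down, gripper open.
Joint ranges: [-176.03, 176.03], [-82.01, 121.73], [-58.28, 71.71], [-173.87, 95.51], [-174.79, -0.11], [-173.66, 173.66]. Speed limits (degrees/s): [136.94, 136.94, 172.46, 180, 180, 180].

### API

Orientations are given as [roll, pitch, yaw] about the fixed x, y, z axes, in that order (R = Rz(yaw) Ry(pitch) Rx(roll)).
In Python, from plant import telemetry, cams, r gives the robot as it stands.
- The arm moves only by the tool carry_out, never from a script. Its argument "commands" is one flat list of numbers, 5 for each row, row after row: the shift along the world's x, y, z as a fraction of full scale, then the turn about the world's z as a fraction of full scale, then the gripper's target within -1 to 1 (shut at 1, half-way at 0, fully open at -1). In form: [x, y, z, turn, claw, x, y, z, turn, claw, ...]. A call has 1 to 8 rows; each row shifts and turns the commanded pose from where the row before left it; what a row does not reach is not made up. Full scale, the value 1, is 0.04 m for a shift and 4 degrees for a turn. A row lasts 1/10 s, in which the tool goes at most 50 mm and 8.59 degrees, less where a joint would pass 70% of its speed; a pose out of reach is approached as far as the arm can. A call with a number of a shift or a turn outside -1 to 1 is refused whole. A call with a gripper value outside its range is refused whole. The fingers move at their own pace and stop on an object; "grip_force" is the grip in N (left out, the last holds). Time passes only in rows, so rows that do not move let the fingers close. It gives the time, the measured TCP pose, the force and the opening at its end, in the units of the state.
- telemetry.get_state(): the state, without advancing time (a new reading comes with each control period).
- cams.capture(name): name is "scene" or "top"; returns a dict with "frame" (420x560x3 uint8, red, green, blue), "camera_matrix" (3x3 intrinsics, pixels), "camera_from_world" (4x4, takes a point from world to camera coordinates). Camera axes: x right, y down, z forward; pixel columns grow to the right and rows downward; lengths in m; the calibration is good to about 2 mm. A picture is of the moment at which its call begins. There is no depth.
- r.close_job(): hands the job in, once; it reports no verdict.
The state is a dict: "time_s": time; "joints": joint angles; "qd": joint speeds; "joint_torque": joint torques, N m; "tcp_pos": TCP position; "eef_rot": TCP orientation; "contact_force": force on the tool from outside, world axes, zero at the start; "moment": the same for the moment, N m; "gripper_width": finger opening in m.
Only numpy, scipy, OpenCV 4.12 (cv2) and the standard library are available. Lean on these libraries where they do the work, as an engineer would, in place of code of your own. Each camera call takes 0.05 s, during which the arm holds its last target. There are 200 camera calls.

### The job

Take the gauge blade out of its wooden rest and push it straight down into the throat of the sloping slicer, square to the bed, until the orange part has just disappeared and its upper edge is level with the top of the bed. Leave it standing there and then swing the red-knobbed lock lever fully over towards the slicer's high end. Leave the jug, bowl, green vase and jar where they stand.

Things in the scene. Friction and masses are not known exactly. Their poses are not given: they have to be found in the camera images.
- gauge_handle (a point): Centre of the loose gauge's (80 g) blue handle: 14 mm (x, thin way) by 32 mm (y, width) by 44 mm (z, from the tip up to the handle). Same either way round; starts upright in the rest. The blade below is 5 mm thick (x), 28 mm wide (y), 78 mm long, its rounded tip 100 mm below this point. Its lower 45 mm are orange, the 33 mm above bare steel.
- gauge_line (a point): The depth line on the gauge: the upper edge of the orange part, on the blade's centre line, 45 mm above the tip and 55 mm below the handle centre. Same axes as the handle.
- rest: Fixed dark wooden block, 80 mm (x) by 90 mm (y) by 55 mm high, origin at the centre of its underside, z up. The gauge stands 45 mm deep in the 7 by 31 mm slot in the middle of its top (31 mm along the block's y), its tip 10 mm above the worktop.
- slicer: Fixed slicer: sloping steel bed on white rails, 118 mm wide, 365 mm long, low end nearer the robot, high end 0.2 m up on two legs. Origin on the worktop, 105 mm below the throat's middle; x points level from low end to high end, y to its left, z up. The rails stand 6 mm above the bed.
- throat (a point): Middle of the throat, in the plane of the bed's top. x: up the slope along the bed; y: across it; z: the bed's outward normal, leaning 0.55 rad (31.5 deg) from vertical towards the low end. The throat is a slot across the bed, 16 mm (x) by 92 mm (y) at the top, funnelling to two jaws below; open beneath, with no stop for the blade.
- jaw (a joint): Travel (m) of the throat's round, black, spring-loaded jaw, 20 mm below the bed, sliding downhill. The fixed jaw opposite has its face at throat x = +2.5 mm, 10 to 46 mm below the bed. At 0 the jaws are 2.5 mm apart; the blade tip parts them (5 to 15 N), then has its centre at x = 0 and is held by about 4 N a side, staying at any depth.
- lock (a joint): Angle of the lock lever beside the slicer's left (+y) rail, rad: 0 = leaning 0.55 rad from vertical towards the low end, 1.1 = end stop, leaning 0.55 rad towards the high end. Starts between 0 and 0.2; moves against 2 to 5 N at the knob and stays where it is left.
- lock_knob (a point): Middle of the red knob at the lever's end: a bar 16 mm in diameter, 36 mm long outside the 8 mm thick lever arm, lying along the slicer's y, 65 mm from the pivot. Outboard of the rail there is nothing beneath it but the lever, so closed fingers reaching below it can push it from the low-end side.
- lock_pivot (a point): Point on the lever's pivot axis level with the middle of the knob's free length, 98 mm above the worktop. x is level, from the slicer's low end to its high end (the way the knob travels), y along the pivot axis to the slicer's left, z up. The throat's middle is 91 mm to the right (-y) and 7 mm higher.
- jug_mid (a point): Middle of a loose cream mug-shaped jug, 64 mm across, 85 mm high; bystander.
- bowl_mid (a point): Middle of a loose cream bowl, 104 mm across, 50 mm high; bystander.
- vase_mid (a point): Middle of a loose green bottle vase, 56 mm across, 110 mm high; bystander.
- jar_mid (a point): Middle of a loose white jar, 68 mm across, 90 mm high; bystander.

How it is judged (in metres and radians):
On the way, in this order (a step that is already met when the one before it is completed fails the run):
1. the gauge stands in the throat, square to the bed, its orange part just hidden (z of gauge_line in the frame of throat between -0.005 and 0.005 m and x of gauge_line in the frame of throat between -0.006 and 0.006 m and y of gauge_line in the frame of throat between -0.036 and 0.036 m and angle between the z axis of gauge_line and the z axis of throat, either way round below 0.15 rad), for 0.3 s.
2. then the lock lever is swung fully over, the gauge still at its depth (all of step 1 and value of joint lock above 0.95 rad), for 0.2 s.
At the end, for the whole second after the job is handed in: Gauge released and still in the throat, its depth line within 5 mm of the bed plane, 6 mm along and 36 mm across of the throat's middle, square to the bed within 0.15 rad; lock lever above 0.95 rad; jug, bowl, vase and jar within 30 mm of their starts (all of step 2 and linear speed of gauge below 0.01 m/s and distance of each of jug_mid, bowl_mid, vase_mid, jar_mid from where it was at the start of the episode below 0.03 m); the robot touches nothing.
It fails at once if the jug is knocked or moved by more than 30 mm (distance of jug_mid from where it was at the start of the episode above 0.03 m).
It fails at once if the bowl is knocked or moved by more than 30 mm (distance of bowl_mid from where it was at the start of the episode above 0.03 m).
It fails at once if the vase is knocked or moved by more than 30 mm (distance of vase_mid from where it was at the start of the episode above 0.03 m).
It fails at once if the jar is knocked or moved by more than 30 mm (distance of jar_mid from where it was at the start of the episode above 0.03 m).
It also fails if it takes over 72 s, if anything falls off the work surface, if the arm or the gripper's body presses on something with over 40 N, if the wrist force passes 120 N, or if a joint passes its speed limit or range.

## Working session

There is one attempt and no reset: what is moved stays moved. The work goes in short steps, Python scripts to look and compute and a tool call to move; the robot and the scene stay as the last step left them, time stands still between calls to the robot, and variables do not carry over. Pictures are saved under pics/ and viewed, about 8 in all and at most 12, crops included, and the job is handed in when it is done.

Besides the shell and the picture viewer there is one more tool, called as name(argument=value, ...) on one line, values as JSON. carry_out: Moves the arm, as the interface text tells. Shift numbers are shares of 0.04 m and turn numbers shares of 4 degrees, none past 1 either way. Its arguments: {"type":"object","properties":{"commands":{"type":"array"},"grip_force":{"type":"number"}},"required":["commands"]}

```bash
mkdir -p pics; ls; python3 - <<'E'
from plant import telemetry, cams, r
import cv2,numpy as np,pickle
s=telemetry.get_state();print({k:np.round(v,3).tolist() for k,v in s.items()})
for n in("scene","top"):
    d=cams.capture(n);pickle.dump(d,open(f"pics/{n}0.pkl","wb"))
    print(np.round(d["camera_matrix"],1).tolist(),np.round(d["camera_from_world"],3).tolist())
    cv2.imwrite(f"pics/{n}0.png",cv2.resize(d["frame"][...,::-1],(800,600),interpolation=cv2.INTER_CUBIC))
E
```

```text
pics
{'time_s': 0.0, 'joints': [-47.72, 20.59, 0.633, -0.019, -70.135, -16.508], 'qd': [0.061, -0.027, -0.053, 0.013, -0.088, -0.009], 'joint_torque': [0.001, -58.272, 29.307, 6.998, 0.007, -0.0], 'tcp_pos': [0.293, -0.607, 0.248], 'eef_rot': [179.907, -0.009, -154.234], 'contact_force': [0.278, -0.28, -1.356], 'moment': [-0.013, -0.044, -0.006], 'gripper_width': 0.087}
[[387.9, 0.0, 282.0], [0.0, 387.9, 209.5], [0.0, 0.0, 1.0]] [[-0.094, 0.995, -0.021, 0.076], [0.561, 0.036, -0.827, -0.228], [-0.822, -0.09, -0.562, 1.533], [0.0, 0.0, 0.0, 1.0]]
[[509.8, 0.0, 285.7], [0.0, 509.8, 211.3], [0.0, 0.0, 1.0]] [[0.025, -1.0, 0.008, -0.018], [-0.988, -0.026, -0.154, 0.59], [0.155, -0.004, -0.988, 1.44], [0.0, 0.0, 0.0, 1.0]]
```

View pics/scene0.png

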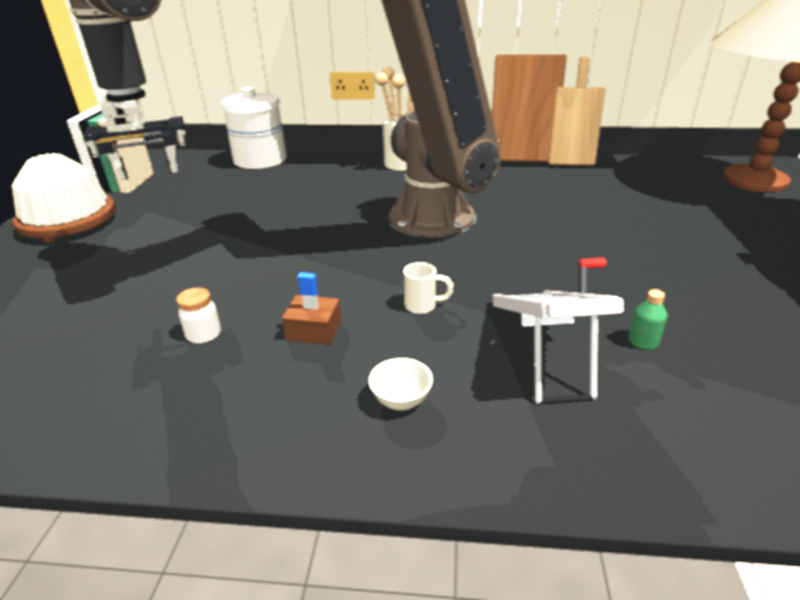

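View pics/top0.png

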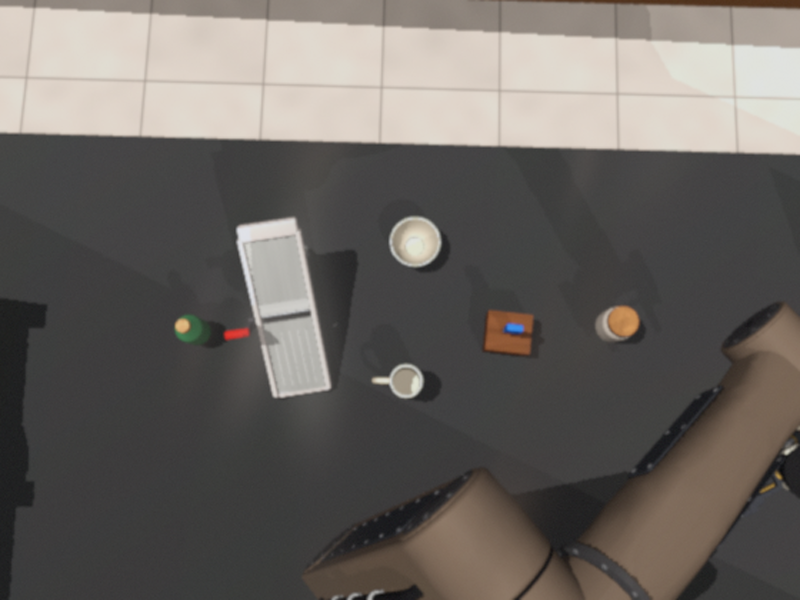

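```bash
python3 - <<'E'
import cv2,numpy as np,pickle
t=pickle.load(open("pics/top0.pkl","rb"))["frame"][...,::-1];s=pickle.load(open("pics/scene0.pkl","rb"))["frame"][...,::-1]
C=np.zeros((600,800,3),np.uint8)
def put(im,c0,r0,w,h,k,X,Y): C[Y:Y+h*k,X:X+w*k]=cv2.resize(im[r0:r0+h,c0:c0+w],None,fx=k,fy=k,interpolation=cv2.INTER_CUBIC)
put(t,120,145,118,150,4,0,0)
put(t,330,210,50,45,6,480,0)
put(s,190,180,60,65,5,480,280)
cv2.imwrite("pics/c0.png",C)
E
```

```text
Traceback (most recent call last):
ValueError: could not broadcast input array from shape (325,300,3) into shape (320,300,3)
```

```bash
python3 - <<'E'
import cv2,numpy as np,pickle
t=pickle.load(open("pics/top0.pkl","rb"))["frame"][...,::-1];s=pickle.load(open("pics/scene0.pkl","rb"))["frame"][...,::-1]
C=np.zeros((600,800,3),np.uint8)
def put(im,c0,r0,w,h,k,X,Y): C[Y:Y+h*k,X:X+w*k]=cv2.resize(im[r0:r0+h,c0:c0+w],None,fx=k,fy=k,interpolation=cv2.INTER_CUBIC)
put(t,120,145,118,150,4,0,0)
put(t,330,210,50,45,6,480,0)
put(s,190,180,60,64,5,480,280)
cv2.imwrite("pics/c0.png",C)
E
```

```text
(no output)
```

View pics/c0.png

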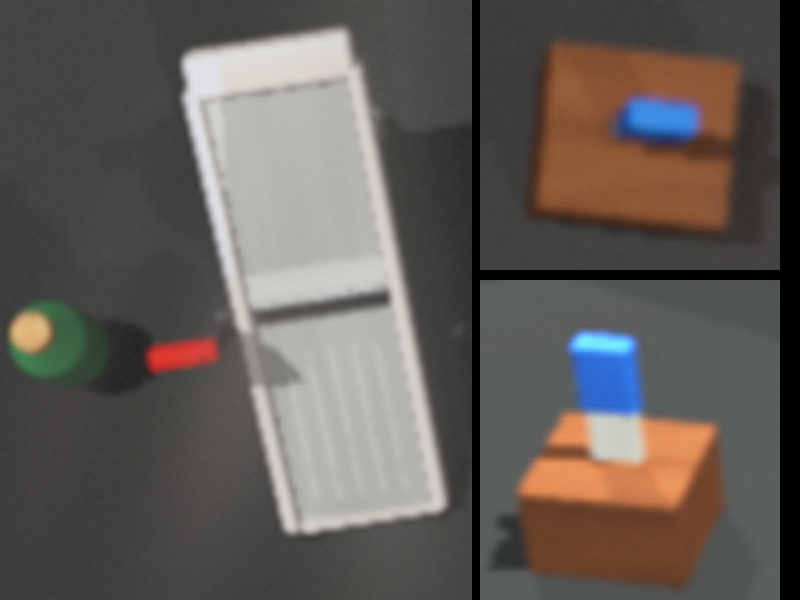

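```bash
cat > h.py <<'E'
import cv2,numpy as np,pickle
from scipy.optimize import least_squares
from scipy.spatial.transform import Rotation as R
D={n:pickle.load(open(f"pics/{n}0.pkl","rb")) for n in("scene","top")}
def proj(n,P):
    d=D[n];P=np.atleast_2d(P);T=d["camera_from_world"];c=P@T[:3,:3].T+T[:3,3];u=c@d["camera_matrix"].T;return u[:,:2]/u[:,2:]
def ray(n,uv,z):
    d=D[n];T=d["camera_from_world"];v=T[:3,:3].T@np.linalg.solve(d["camera_matrix"],[*uv,1]);o=-T[:3,:3].T@T[:3,3];return o+v*(z-o[2])/v[2]
def Rz(a): return R.from_euler('z',a).as_matrix()
B=0.55
Rt=R.from_euler('y',-B).as_matrix()   # throat axes in slicer frame
def c1(p): return np.array(p)/4+[120-.375,145-.375]
def c2(p): return (np.array(p)-[480,0])/6+[330-.42,210-.42]
def c3(p): return (np.array(p)-[480,280])/5+[190-.4,180-.4]
E
python3 - <<'E'
from h import *
# rest
obs=c2([(553,42),(742,65),(728,232),(533,213)]); loc=np.array([(40,45,55),(40,-45,55),(-40,-45,55),(-40,45,55)])/1e3
f=lambda p:(proj("top",loc@Rz(p[2]).T+[p[0],p[1],0])-obs).ravel()
s=least_squares(f,[.6,-.2,0]);print("rest",s.x,np.round(s.fun,2))
p=s.x
print("handle top px pred",proj("top",[p[0],p[1],.132])*1.0, "seen",c2((664,116)),"ray",ray("top",c2((664,116)),.132))
print("scene handle pred",proj("scene",[p[0],p[1],.110]),"seen",c3((608,373)))
# slicer
def sl(P,p): return P@Rz(p[2]).T+[p[0],p[1],0]
def bed(u,v,w): return np.array([[0,0,.105]])+(np.array([[u,v,w]])@Rt.T)
side={ 'L':[c1(q) for q in((187,100),(290,532))],'Rr':[c1(q) for q in((362,75),(446,508))]}
mid=ray("top",c1((323,307)),.105)
for k,v in (("a",c1((257,317))),("b",c1((390,299)))): print(k,ray("top",v,.105))
print("mid",mid)
kt=[c1((149,358)),c1((217,350))]
for z in(.155,.16):print("knob",z,[ray("top",q,z).round(4).tolist() for q in kt])
# profile across slot
g=cv2.cvtColor(D["top"]["frame"],cv2.COLOR_RGB2GRAY)
from scipy.ndimage import map_coordinates
for X in(290,323,360):
    ys=np.arange(240,340,4);q=np.array([c1((X+ (307-y)*-.24*-1*0,y)) for y in ys]);print(X,list(zip(ys.tolist(),map_coordinates(g.astype(float),[q[:,1],q[:,0]],order=1).round().astype(int).tolist())))
E
```

```text
rest [ 0.53199108 -0.20721373 -0.0894771 ] [ 0.15  0.52 -0.41  0.23 -0.52 -0.15  0.78 -0.57]
handle top px pred [[360.15543435 229.3358599 ]] seen [360.24666667 228.91333333] ray [ 0.53315976 -0.20746073  0.132     ]
scene handle pred [[214.71003204 199.02143754]] seen [215.2 198.2]
a [0.53802668 0.27953422 0.105     ]
b [0.55304322 0.18774125 0.105     ]
mid [0.54622054 0.23406445 0.105     ]
knob 0.155 [[0.5023, 0.3402, 0.155], [0.5088, 0.2952, 0.155]]
knob 0.16 [[0.5017, 0.339, 0.16], [0.5083, 0.2941, 0.16]]
290 [(240, 178), (244, 178), (248, 178), (252, 178), (256, 178), (260, 178), (264, 181), (268, 189), (272, 197), (276, 200), (280, 202), (284, 205), (288, 205), (292, 203), (296, 198), (300, 186), (304, 146), (308, 101), (312, 85), (316, 96), (320, 126), (324, 160), (328, 177), (332, 180), (336, 181)]
323 [(240, 178), (244, 178), (248, 179), (252, 179), (256, 180), (260, 184), (264, 192), (268, 199), (272, 202), (276, 204), (280, 205), (284, 205), (288, 201), (292, 195), (296, 178), (300, 137), (304, 95), (308, 83), (312, 100), (316, 134), (320, 166), (324, 180), (328, 182), (332, 182), (336, 182)]
360 [(240, 180), (244, 180), (248, 180), (252, 182), (256, 188), (260, 196), (264, 202), (268, 203), (272, 205), (276, 206), (280, 205), (284, 202), (288, 190), (292, 153), (296, 105), (300, 81), (304, 85), (308, 116), (312, 154), (316, 176), (320, 182), (324, 183), (328, 183), (332, 183), (336, 183)]
```

carry_out(commands=[0.75,1,0,-0.966,-1,0.75,1,0,-0.966,-1,0.75,1,0,-0.966,-1,0.75,1,0,-0.966,-1,0.75,1,0,-0.966,-1,0.75,1,0,-0.966,-1,0.75,1,0,-0.966,-1,0.75,1,0,-0.966,-1], grip_force=10)

```text
time_s: 0.9
tcp_pos: [0.5342, -0.2859, 0.2484]
eef_rot: [180.0, -0.0, 174.7]
contact_force: [0.3, -0.4, 0.6]
gripper_width: 0.0877
```

carry_out(commands=[0,1,0,0,-1,0,0.98,0,0,-1,0,0,0,0,-1,0,0,0,0,-1])

```text
time_s: 1.3
tcp_pos: [0.5335, -0.2077, 0.2486]
eef_rot: [-180.0, -0.0, 175.0]
contact_force: [0.9, -0.2, 0.5]
gripper_width: 0.0879
```

carry_out(commands=[0,0,-0.85,0,-1,0,0,-0.85,0,-1,0,0,-0.85,0,-1,0,0,-0.84,0,-1,0,0,0,0,-1,0,0,0,0,1,0,0,0,0,1,0,0,0,0,1])

```text
time_s: 2.1
tcp_pos: [0.5346, -0.209, 0.1149]
eef_rot: [-180.0, 0.2, 174.9]
contact_force: [0.0, -0.6, 0.4]
gripper_width: 0.0694
```

carry_out(commands=[0,0,0,0,1,0,0,0,0,1,0,0,0,0,1,0,0,0,0,1])

```text
time_s: 2.5
tcp_pos: [0.5335, -0.2086, 0.1132]
eef_rot: [180.0, 0.0, 174.9]
contact_force: [0.1, -0.3, -0.1]
gripper_width: 0.0371
```

carry_out(commands=[0,0,0,0,1,0,0,0,0,1,0,0,0,0,1,0,0,0,0,1])

```text
time_s: 2.9
tcp_pos: [0.5335, -0.2086, 0.113]
eef_rot: [180.0, 0.0, 174.9]
contact_force: [-0.4, 0.4, 1.1]
gripper_width: 0.0317
```

carry_out(commands=[0,0,0.5,0,1,0,0,0.5,0,1,0,0,0.5,0,1,0,0,0,0,1])

```text
time_s: 3.3
tcp_pos: [0.5349, -0.209, 0.1756]
eef_rot: [-180.0, 0.2, 174.9]
contact_force: [0.1, 0.2, -0.2]
gripper_width: 0.0317
```

carry_out(commands=[0.65,-0.06,0,0,1,0.65,-0.06,0,0,1,0,0,0,0,1,0,0,-0.6,0,1,0,0,-0.65,0,1,0,0,0,0,1])

```text
time_s: 3.9
tcp_pos: [0.5823, -0.213, 0.1186]
eef_rot: [180.0, -0.4, 174.8]
contact_force: [-0.6, -0.2, -1.2]
gripper_width: 0.0317
```

carry_out(commands=[0,0,0,0,1,-0.25,0.022,0,0,1,-0.25,0.022,0,0,1,-0.25,0.022,0,0,1,-0.25,0.022,0,0,1,-0.25,0.022,0,0,1,0,0,0,0,1,0,0,0,0,1])

```text
time_s: 4.7
tcp_pos: [0.5347, -0.209, 0.1231]
eef_rot: [180.0, -0.0, 174.9]
contact_force: [-0.4, -0.1, -0.8]
gripper_width: 0.032
```

```bash
cat > look.py <<'E'
from plant import telemetry, cams
import cv2,numpy as np,pickle,sys
tag=sys.argv[1]; C=np.zeros((600,800,3),np.uint8); x=0
for n,a in zip(("top","scene"),sys.argv[2:]):
    d=cams.capture(n);pickle.dump(d,open(f"pics/{n}{tag}.pkl","wb"))
    c,r,w,h,k=map(int,a.split(","));im=cv2.resize(d["frame"][r:r+h,c:c+w,::-1],None,fx=k,fy=k,interpolation=cv2.INTER_CUBIC)
    C[:im.shape[0],x:x+im.shape[1]]=im;x+=im.shape[1]
cv2.imwrite(f"pics/v{tag}.png",C)
s=telemetry.get_state();print({k:np.round(s[k],4).tolist() for k in("time_s","tcp_pos","eef_rot","contact_force","gripper_width")})
E
python3 look.py 1 320,180,80,80,5 180,160,80,100,5
```

```text
{'time_s': 4.8, 'tcp_pos': [0.5352, -0.209, 0.1228], 'eef_rot': [-179.9991, -0.0521, 174.8561], 'contact_force': [-1.4353, -0.5392, 0.03], 'gripper_width': 0.0321}
```

View pics/v1.png

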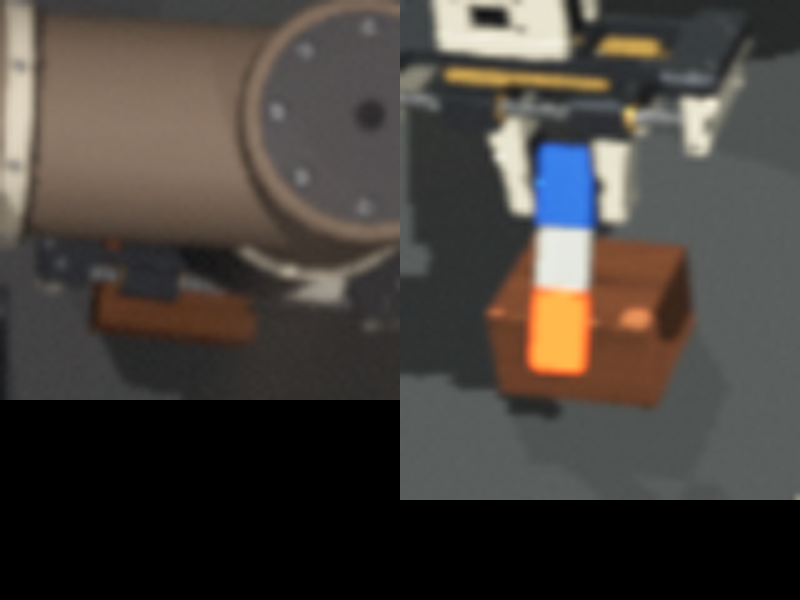

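```bash
cat > tilt.py <<'E'
from h import *
def fit(obs,s,tcp,yaw,n="scene"):
    # s: metres from handle centre toward tip; fit tilt(about y), roll, height
    def f(p):
        u=Rz(yaw)@np.array([np.sin(p[0]),np.sin(p[1]),-np.cos(p[0])]);u/=np.linalg.norm(u)
        P=np.array(tcp)-[0,0,.003]+[0,p[2],p[3]]+np.outer(s,u)
        return np.r_[(proj(n,P)-obs).ravel(),p[2]/.002,p[3]/.003]
    return least_squares(f,[.5,0,0,0])
E
python3 - <<'E'
from tilt import *
c=lambda p:(np.array(p)-[400,0])/5+[180-.4,160-.4]
obs=c([(565,228),(563,290),(558,374)])
r=fit(obs,[.022,.055,.0995],[.5352,-.209,.1228],-.0895);print(r.x,r.fun.round(2))
E
```

```text
[ 6.60286119e-01  5.00966330e-02 -2.51988092e-04 -1.49148661e-03] [ 0.25 -0.02 -0.05 -0.18 -0.   -0.39 -0.13 -0.5 ]
```

carry_out(commands=[0,0,0,0,1,0,0,0,0,1,0.4,0,0.6,0,1,0.4,0,0.8,0,1,0,0,1,0,1,0,0,1,0,1,0,0,0,0,1], grip_force=40)

```text
time_s: 5.5
tcp_pos: [0.5703, -0.2099, 0.2652]
eef_rot: [-179.9, 0.5, 174.9]
contact_force: [-0.3, -0.7, -0.6]
gripper_width: 0.032
```

carry_out(commands=[-0.2,0.7,0,0.46,1,-0.2,0.9,0,0.45,1,-0.2,0.9,0,0.45,1,-0.2,0.9,0,0.45,1,-0.2,0.9,0,0.45,1,-0.2,0.9,0,0.45,1,-0.2,0.9,0,0.45,1,-0.2,0.9,0,0.45,1])

```text
time_s: 6.3
tcp_pos: [0.5028, 0.0723, 0.2586]
eef_rot: [180.0, -0.0, -170.6]
contact_force: [1.4, 0.6, -1.2]
gripper_width: 0.0318
```

carry_out(commands=[-0.25,0.9,0,0,1,-0.25,0.9,0,0,1,-0.25,0.9,0,0,1,-0.25,0.9,0,0,1,0,0.2,0,0,1,0,0,0,0,1,0,0,0,0,1])

```text
time_s: 7.0
tcp_pos: [0.4634, 0.2224, 0.2585]
eef_rot: [-180.0, -0.0, -170.7]
contact_force: [0.3, 0.8, -2.1]
gripper_width: 0.032
```

carry_out(commands=[0.26,0.03,-0.6,0,1,0.26,0.03,-0.6,0,1,0,0,0,0,1,0,0,0,0,1])

```text
time_s: 7.4
tcp_pos: [0.4845, 0.224, 0.2109]
eef_rot: [-179.9, -0.1, -170.8]
contact_force: [-0.9, 0.5, -1.0]
gripper_width: 0.0321
```

```bash
python3 look.py 2 150,150,80,120,5 330,150,80,110,5
```

```text
{'time_s': 7.5, 'tcp_pos': [0.4847, 0.2249, 0.2121], 'eef_rot': [179.9743, 0.0713, -170.7466], 'contact_force': [-0.0712, 0.3483, 0.1747], 'gripper_width': 0.032}
```

View pics/v2.png

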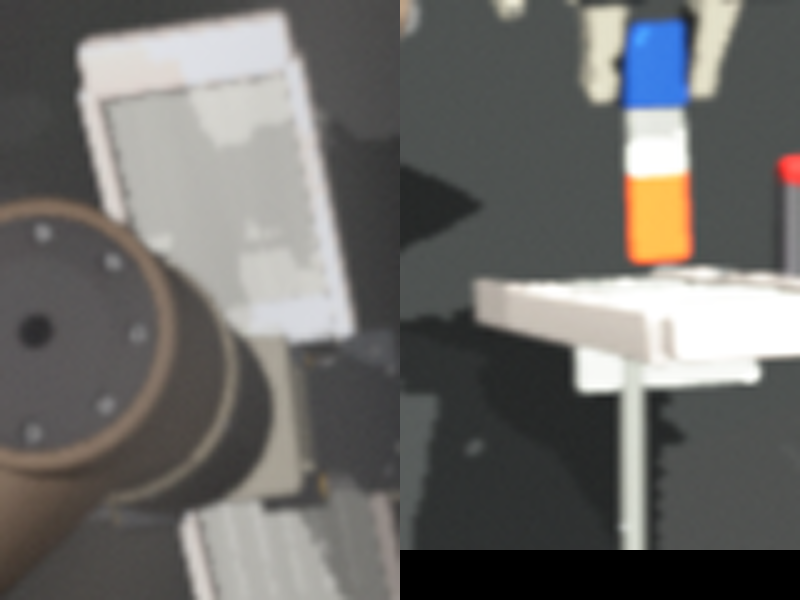

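carry_out(commands=[0.129,0.021,-0.213,0,1,0.129,0.021,-0.213,0,1,0.077,0.013,-0.128,0,1,0,0,0,0,1,0,0,0,0,1])

```text
time_s: 8.0
tcp_pos: [0.4972, 0.2272, 0.1881]
eef_rot: [-179.9, -0.1, -170.7]
contact_force: [-2.5, -0.4, -1.6]
gripper_width: 0.0315
```

carry_out(commands=[0.052,0.008,-0.085,0,1,0.052,0.008,-0.085,0,1,0,0,0,0,1,0,0,0,0,1])

```text
time_s: 8.4
tcp_pos: [0.5007, 0.2276, 0.1811]
eef_rot: [-179.9, -0.2, -170.7]
contact_force: [-3.4, -0.4, -5.9]
gripper_width: 0.0317
```

carry_out(commands=[-0.042,-0.007,-0.026,0,1,0,0,0,0,1,0,0,0,0,1])

```text
time_s: 8.7
tcp_pos: [0.5001, 0.2278, 0.181]
eef_rot: [-180.0, -0.0, -170.7]
contact_force: [-2.3, -1.9, -4.9]
gripper_width: 0.0317
```

```bash
python3 - <<'E'
from plant import telemetry,cams
import numpy as np
F=[]
for i in range(6):
    s=telemetry.get_state();F.append(np.r_[s["contact_force"],s["moment"]]);cams.capture("top")
print(np.round(F,2),s["tcp_pos"])
E
```

```text
[[-2.28 -1.9  -4.89 -0.83  1.21 -0.05]
 [-2.53 -1.25 -4.5  -0.81  1.28 -0.07]
 [-1.92 -2.19 -4.3  -0.9   1.31 -0.07]
 [-2.82 -2.8  -3.53 -0.85  1.31 -0.09]
 [-2.31 -2.67 -3.71 -0.92  1.35  0.01]
 [-3.8  -2.69 -3.51 -1.    1.38 -0.03]] [0.50008893 0.22782184 0.18101276]
```

carry_out(commands=[-0.021,-0.003,-0.013,0,1,0.039,0.006,-0.064,0,1,0.039,0.006,-0.064,0,1,0,0,0,0,1,0,0,0,0,1])

```text
time_s: 9.5
tcp_pos: [0.5027, 0.2287, 0.1758]
eef_rot: [180.0, 0.1, -170.7]
contact_force: [-3.6, -0.9, 1.3]
gripper_width: 0.0318
```

carry_out(commands=[0.052,0.008,-0.085,0,1,0.052,0.008,-0.085,0,1,0.052,0.008,-0.085,0,1,0,0,0,0,1,0,0,0,0,1])

```text
time_s: 10.0
tcp_pos: [0.5089, 0.2295, 0.165]
eef_rot: [180.0, 0.0, -170.7]
contact_force: [-1.1, -1.0, -4.9]
gripper_width: 0.0317
```

```bash
python3 look.py 3 170,170,60,60,2 355,150,70,65,8; python3 - <<'E'
from plant import telemetry,cams
import numpy as np
for i in range(4):
    cams.capture("top");s=telemetry.get_state();print(np.round(np.r_[s["contact_force"],s["tcp_pos"]],4))
E
```

```text
{'time_s': 10.1, 'tcp_pos': [0.5089, 0.2295, 0.165], 'eef_rot': [179.9783, 0.0281, -170.6988], 'contact_force': [0.2632, -0.3557, -5.3243], 'gripper_width': 0.0316}
[-0.0825  0.5485 -5.9852  0.5089  0.2295  0.165 ]
[ 0.5712 -0.2721 -6.7973  0.5089  0.2295  0.165 ]
[ 0.5304  0.6096 -6.4237  0.5088  0.2294  0.165 ]
[ 1.7837  0.0895 -6.489   0.5089  0.2295  0.165 ]
```

View pics/v3.png

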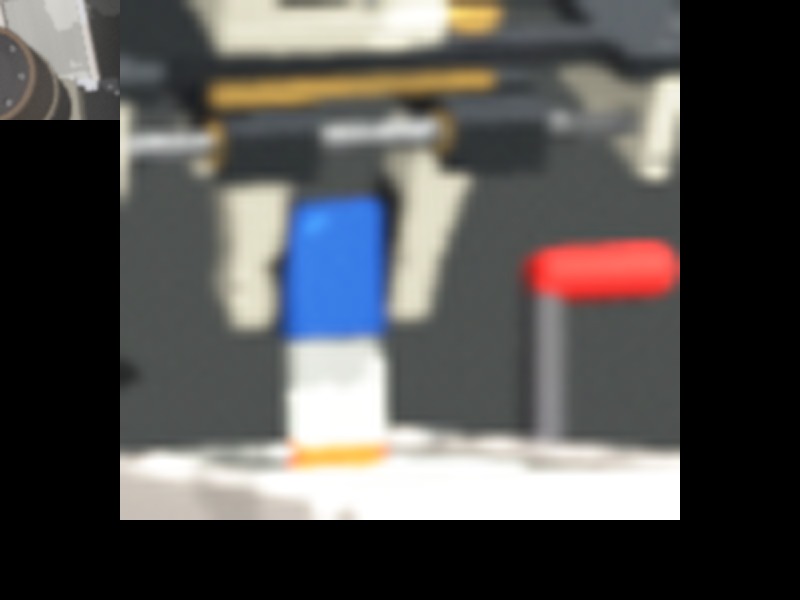

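```bash
python3 - <<'E'
from h import *
yaw=.163;T=np.array([.5462,.2345,.105]);tc=np.array([.5089,.2295,.162])
ex=Rz(yaw)@Rt
print("throat frame handle:",((tc-T)@ex*1e3).round(1))
for a in(.45,.5,.55,.6,.65):
    u=Rz(yaw)@[np.sin(a),0,-np.cos(a)]
    print(a,proj("scene",tc+np.outer([-.022,.022,.055,.1],u))[:,1].round(2),"line/tip in throat",((tc+.055*u-T)@ex*1e3).round(1),((tc+.1*u-T)@ex*1e3).round(1))
print("observed rows htop 174.8 hbot 192.25 line 205.4")
print("throat row",proj("scene",T), "bed high", proj("scene",T+ex@[.182,0,.006]),proj("scene",T+ex@[.182,0,0]))
E
```

```text
throat frame handle: [-2.3  1.1 68.3]
0.45 [174.35 191.34 203.94 220.94] line/tip in throat [-7.8  1.1 13.5] [-12.3   1.1 -31.2]
0.5 [174.34 191.37 204.06 221.22] line/tip in throat [-5.   1.1 13.3] [ -7.3   1.1 -31.6]
0.55 [174.35 191.38 204.11 221.41] line/tip in throat [-2.3  1.1 13.3] [ -2.3   1.1 -31.7]
0.6 [174.38 191.37 204.12 221.51] line/tip in throat [ 0.5  1.1 13.3] [  2.7   1.1 -31.6]
0.65 [174.43 191.34 204.07 221.51] line/tip in throat [ 3.2  1.1 13.5] [  7.7   1.1 -31.2]
observed rows htop 174.8 hbot 192.25 line 205.4
throat row [[380.93854739 209.28061727]] bed high [[406.76207327 210.2385082 ]] [[406.87143111 213.06314597]]
```

```bash
python3 - <<'E'
from h import *
obs=c1([(290,533),(446,510),(349,29),(184,56)])
for w in(.006,0):
    loc=np.array([(-.1825,.059,w),(-.1825,-.059,w),(.1825,-.059,w),(.1825,.059,w)])@Rt.T+[0,0,.105]
    f=lambda p:(proj("top",loc@Rz(p[2]).T+[p[0],p[1],0])-obs).ravel()
    s=least_squares(f,[.546,.234,.16]);print(w,s.x,s.fun.round(2))
p=s.x
for u in(-.008,.008):
  print(u,[((proj("top",(np.array([u,v,0])@Rt.T+[0,0,.105])@Rz(p[2]).T+[p[0],p[1],0])-[119.625,144.625])*4).round(0).tolist() for v in(.046,-.046)])
E
```

```text
0.006 [0.55775239 0.23639468 0.17961234] [-0.57  0.19  0.59 -0.34  1.6   0.13 -1.61 -0.01]
0 [0.55545254 0.23670318 0.17982267] [-0.54 -0.05  0.49 -0.56  1.55  0.35 -1.49  0.19]
-0.008 [[[257.0, 314.0]], [[387.0, 294.0]]]
0.008 [[[252.0, 293.0]], [[383.0, 273.0]]]
```

carry_out(commands=[0,0,0,0,-0.2,0,0,0,0,-0.2,0,0,0,0,-0.2,0,0,0,0,-0.2,0,0,0,0,-0.2,0,0,0,0,-0.2])

```text
time_s: 10.9
tcp_pos: [0.5087, 0.2293, 0.1653]
eef_rot: [180.0, 0.0, -170.7]
contact_force: [1.1, -0.3, 0.6]
gripper_width: 0.0528
```

carry_out(commands=[0,0,1,0,-0.2,0,0,1,0,-0.2,0,0,1,0,-0.2,-0.5,-1,0,0,-0.2,-0.5,-1,0,0,-0.2,-0.5,-1,0,0,-0.2,-0.5,-1,0,0,-0.2,-0.5,-1,0,0,-0.2])

```text
time_s: 11.7
tcp_pos: [0.4076, 0.0278, 0.2852]
eef_rot: [180.0, 0.0, -170.7]
contact_force: [1.1, -1.4, 0.5]
gripper_width: 0.0527
```

carry_out(commands=[0,-1,0,0,-0.2,0,-1,0,0,-0.2,0,0,0,0,-0.2])

```text
time_s: 12.0
tcp_pos: [0.4079, -0.0541, 0.2854]
eef_rot: [-180.0, 0.0, -170.9]
contact_force: [0.4, -0.3, 0.0]
gripper_width: 0.0529
```

```bash
python3 look.py 4 150,180,80,85,7 370,150,30,70,8
```

```text
{'time_s': 12.1, 'tcp_pos': [0.4085, -0.0516, 0.2853], 'eef_rot': [179.9905, 0.0288, -170.8602], 'contact_force': [-0.6592, 0.0125, 0.0417], 'gripper_width': 0.0523}
```

View pics/v4.png

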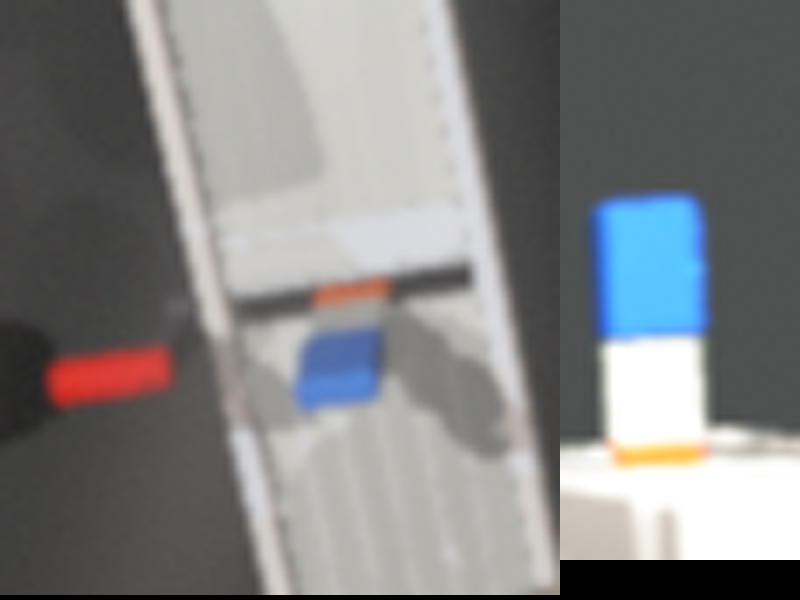

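```bash
python3 - <<'E'
from h import *
ct=lambda p:(np.array(p)/7+[150-.43,180-.43])
cs=lambda p:((np.array(p)-[560,0])/8+[370-.44,150-.44])
# gauge local coords (x thin; +x uphill), z from handle centre
top=[((.007,0,.022),(345,372)),((-.007,0,.022),(337,406)),((.007,0,-.022),(350,330)),((.0025,0,-.055),(352,303))]
sc=[((.007,0,.022),(650,198)),((.007,0,-.022),(655,338)),((.0025,0,-.055),(657,443))]
yaw=.165
def f(p):
    r=[]
    for n,L,c,off in(("top",top,ct,p[4:6]),("scene",sc,cs,p[6:8])):
        P=np.array([l for l,_ in L])@R.from_euler('y',-p[3]).as_matrix().T@Rz(yaw).T+p[:3]
        r+=list((proj(n,P)+off-[c(q) for _,q in L]).ravel())
    return np.r_[r,p[4:]/.5]
s=least_squares(f,[.509,.229,.162,.55,0,0,0,0]);p=s.x;print(p.round(4),s.fun.round(2))
for x,y in((240,293),(470,266),(240,321),(470,286)): print((x,y),ray("top",ct((x,y)),.105).round(4))
ex=Rz(yaw)@Rt
l=p[:3]+Rz(yaw)@R.from_euler('y',-p[3]).as_matrix()@[0,0,-.055]
for T in([.5462,.2345,.105],[.544,.2345,.105]): print("line in throat mm",((l-T)@ex*1e3).round(1))
E
```

```text
[ 0.5106  0.2287  0.1616  0.5398  0.2837  0.0463  0.2729 -0.0164] [-1.36  0.16  0.75  0.11 -0.74 -0.52  0.22  0.07 -0.31  0.36 -0.25  0.04
 -0.53 -0.33  0.57  0.09  0.55 -0.03]
(240, 293) [0.5449 0.28   0.105 ]
(470, 266) [0.5581 0.1891 0.105 ]
(240, 321) [0.5337 0.2793 0.105 ]
(470, 286) [0.5501 0.1888 0.105 ]
line in throat mm [-1.7  0.1 12.1]
line in throat mm [ 0.1 -0.2 11. ]
```

carry_out(commands=[0,1,0,0,-0.2,0,1,0,0,-0.2,0.5,1,0,0,-0.2,0.5,1,0,0,-0.2,0.5,1,0,0,-0.2,0.5,1,0,0,-0.2,0.5,1,0,0,-0.2,0,0,0,0,-0.2])

```text
time_s: 12.9
tcp_pos: [0.5098, 0.2347, 0.2834]
eef_rot: [-179.9, -0.1, -170.5]
contact_force: [-1.0, -1.5, -1.1]
gripper_width: 0.0526
```

carry_out(commands=[0,0,0,0,-0.2,0,0,-1,0,-0.2,0,0,-1,0,-0.2,0,0,-1,0,-0.2,0,0,0,0,-0.2,0,0,0,0,-0.2])

```text
time_s: 13.5
tcp_pos: [0.5086, 0.2291, 0.1661]
eef_rot: [-179.9, -0.0, -170.7]
contact_force: [0.3, -0.2, 0.6]
gripper_width: 0.0525
```

carry_out(commands=[0,0,0,0,1,0,0,0,0,1,0,0,0,0,1,0,0,0,0,1,0,0,0,0,1,0,0,0,0,1], grip_force=40)

```text
time_s: 14.1
tcp_pos: [0.5093, 0.2296, 0.1659]
eef_rot: [180.0, 0.1, -170.7]
contact_force: [0.6, -0.9, 3.6]
gripper_width: 0.0319
```

carry_out(commands=[0.05,0.008,-0.082,0,1,0.05,0.008,-0.082,0,1,0.05,0.008,-0.082,0,1,0,0,0,0,1,0,0,0,0,1,0,0,0,0,1])

```text
time_s: 14.7
tcp_pos: [0.5154, 0.2305, 0.1551]
eef_rot: [180.0, 0.1, -170.7]
contact_force: [5.3, 0.7, -0.0]
gripper_width: 0.0319
```

carry_out(commands=[0,0,0,0,-0.2,0,0,0,0,-0.2,0,0,0,0,-0.2,0,0,0,0,-0.2,0,0,0,0,-0.2,0,0,0,0,-0.2])

```text
time_s: 15.3
tcp_pos: [0.5145, 0.2302, 0.1552]
eef_rot: [-180.0, -0.0, -170.7]
contact_force: [1.1, 0.4, -0.5]
gripper_width: 0.0525
```

carry_out(commands=[0,0,1,0,-0.2,0,0,1,0,-0.2,0,0,1,0,-0.2,-0.5,-1,0,0,1,-0.5,-1,0,0,1,-0.5,-1,0,0,1,-0.5,-1,0,0,1,-0.5,-1,0,0,1])

```text
time_s: 16.1
tcp_pos: [0.4135, 0.0288, 0.2754]
eef_rot: [180.0, 0.0, -170.7]
contact_force: [0.9, -0.9, 0.9]
gripper_width: 0.0177
```

carry_out(commands=[0,-1,0,0,1,0,-1,0,0,1,0,0,0,0,1])

```text
time_s: 16.4
tcp_pos: [0.4138, -0.0531, 0.2756]
eef_rot: [-180.0, 0.0, -170.9]
contact_force: [0.5, 0.4, 0.8]
gripper_width: 0.0008
```

```bash
python3 look.py 5 150,180,80,85,7 370,150,30,70,8
```

```text
{'time_s': 16.5, 'tcp_pos': [0.4144, -0.0507, 0.2754], 'eef_rot': [179.9871, 0.0249, -170.861], 'contact_force': [-0.3173, 0.3561, -0.2952], 'gripper_width': 0.0003}
```

View pics/v5.png

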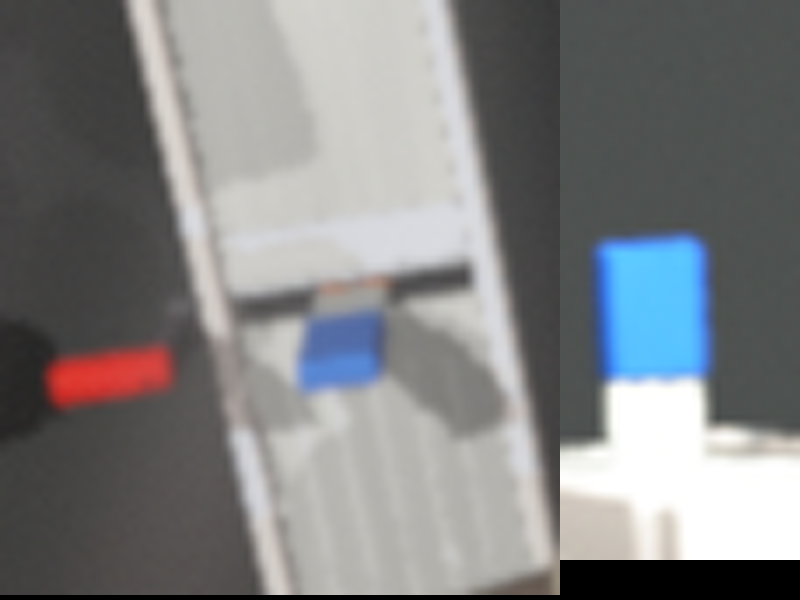

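```bash
python3 - <<'E'
from h import *
ct=lambda p:(np.array(p)/7+[150-.43,180-.43])
cs=lambda p:((np.array(p)-[560,0])/8+[370-.44,150-.44])
top=[((.007,0,.022),(346,355)),((-.007,0,.022),(338,387)),((.007,0,-.022),(350,313)),((.0025,0,-.055),(354,290))]
sc=[((.007,0,.022),(652,239)),((.007,0,-.022),(656,379))]
yaw=.165; off=np.array([.284,.046,.273,-.016])
def f(p):
    r=[]
    for n,L,c,o in(("top",top,ct,off[:2]),("scene",sc,cs,off[2:])):
        P=np.array([l for l,_ in L])@R.from_euler('y',-p[3]).as_matrix().T@Rz(yaw).T+p[:3]
        r+=list((proj(n,P)+o-[c(q) for _,q in L]).ravel())
    return np.array(r)
s=least_squares(f,[.515,.229,.152,.55]);p=s.x;print(p.round(4),s.fun.round(2))
ex=Rz(yaw)@Rt
l=p[:3]+Rz(yaw)@R.from_euler('y',-p[3]).as_matrix()@[0,0,-.055]
for T in([.5462,.2345,.105],[.544,.2345,.105]): print("line in throat mm",((l-T)@ex*1e3).round(1))
E
```

```text
[0.5182 0.2298 0.1517 0.5158] [-1.19 -0.07  0.9   0.18 -0.37 -0.26  0.33  0.1  -0.19  0.18 -0.13 -0.15]
line in throat mm [-1.7 -0.  -0.3]
line in throat mm [ 0.2 -0.4 -1.5]
```

carry_out(commands=[0.14,0.92,0,0,1,0.14,0.92,0,0,1,0.14,0.92,0,0,1,0.14,0.92,0,0,1,0.14,0.92,0,0,1,0.14,0.92,0,0,1,0.14,0.92,0,0,1,0.14,0.92,0,0,1])

```text
time_s: 17.3
tcp_pos: [0.4588, 0.2476, 0.2752]
eef_rot: [180.0, 0.0, -170.6]
contact_force: [0.5, -0.9, -0.2]
gripper_width: 0.0006
```

carry_out(commands=[0.14,0.92,0,0,1,0.14,0.92,0,0,1,0,0,0,0,1,0,0,0,0,1])

```text
time_s: 17.7
tcp_pos: [0.4697, 0.32, 0.2744]
eef_rot: [-179.9, -0.1, -170.5]
contact_force: [0.1, -0.1, 0.0]
gripper_width: 0.0005
```

```bash
python3 - <<'E'
from h import *
import pickle
print("vase top",ray("top",c1((30,332)),.11))
from plant import telemetry; print(telemetry.get_state()["tcp_pos"])
E
```

```text
vase top [0.52290903 0.43465849 0.11      ]
[0.46971019 0.31999623 0.27435821]
```

carry_out(commands=[0,0,-0.91,0,1,0,0,-0.91,0,1,0,0,-0.91,0,1,0,0,0,0,1,0,0,0,0,1])

```text
time_s: 18.2
tcp_pos: [0.4707, 0.318, 0.1669]
eef_rot: [-179.9, -0.0, -170.7]
contact_force: [-0.1, 1.1, 0.2]
gripper_width: 0.0007
```

carry_out(commands=[0.173,0.029,-0.03,0,1,0.173,0.029,-0.02,0,1,0.173,0.029,0,0,1,0.173,0.029,0,0,1,0.173,0.029,0,0,1,0.173,0.029,0,0,1,0.173,0.029,0,0,1,0,0,0,0,1])

```text
time_s: 19.0
tcp_pos: [0.5204, 0.3266, 0.1643]
eef_rot: [180.0, 0.1, -170.7]
contact_force: [0.3, -0.2, -1.2]
gripper_width: 0.0004
```

carry_out(commands=[0.15,0.025,0,0,1,0.1,0.017,0,0,1,0.1,0.017,0,0,1,0,0,0,0,1,0,0,0,0,1])

```text
time_s: 19.5
tcp_pos: [0.5332, 0.3284, 0.1638]
eef_rot: [-180.0, -0.0, -170.7]
contact_force: [-1.9, -0.4, -1.7]
gripper_width: 0.0004
```

carry_out(commands=[0.1,0.017,0,0,1,0.1,0.017,0,0,1,0,0,0,0,1,0,0,0,0,1])

```text
time_s: 19.9
tcp_pos: [0.5413, 0.3299, 0.1641]
eef_rot: [-180.0, 0.0, -170.7]
contact_force: [-2.1, -0.7, -3.4]
gripper_width: 0.0003
```

carry_out(commands=[0.1,0.017,0,0,1,0,0,0,0,1,0,0,0,0,1])

```text
time_s: 20.2
tcp_pos: [0.5438, 0.3303, 0.1639]
eef_rot: [-180.0, -0.1, -170.7]
contact_force: [-8.5, -1.5, -1.0]
gripper_width: 0.0005
```

carry_out(commands=[0.05,0.008,0,0,1,0,0,0,0,1,0,0,0,0,1])

```text
time_s: 20.5
tcp_pos: [0.5442, 0.3303, 0.1637]
eef_rot: [-179.9, -0.3, -170.7]
contact_force: [-15.5, -1.3, 3.5]
gripper_width: 0.0005
```

carry_out(commands=[-0.2,-0.03,0,0,1,-0.5,-0.08,0,0,1,-0.5,-0.08,0,0,1,0,0,1,0,1,0,0,1,0,1,0,0,1,0,1,0,0,0,0,1])

```text
time_s: 21.2
tcp_pos: [0.5024, 0.3256, 0.2921]
eef_rot: [179.6, 0.7, -170.7]
contact_force: [-0.0, -0.2, 0.0]
gripper_width: 0.0005
```

carry_out(commands=[-0.3,-1,0,0,1,-0.3,-1,0,0,1,-0.3,-1,0,0,1,-0.3,-1,0,0,1,-0.3,-1,0,0,1,0,-1,0,0,1,0,-1,0,0,1,0,-1,0,0,1])

```text
time_s: 22.0
tcp_pos: [0.44, 0.0021, 0.2855]
eef_rot: [180.0, 0.3, -170.7]
contact_force: [0.9, 0.6, -0.2]
gripper_width: 0.0003
```

carry_out(commands=[0,0,0,0,1,0,0,0,0,1])

```text
time_s: 22.2
tcp_pos: [0.44, 0.0027, 0.2851]
eef_rot: [180.0, 0.2, -170.8]
contact_force: [-0.0, -0.1, 0.9]
gripper_width: 0.0007
```

```bash
python3 look.py 6 150,180,80,85,6 370,150,60,70,5
```

```text
{'time_s': 22.3, 'tcp_pos': [0.4398, 0.0039, 0.2846], 'eef_rot': [179.9895, 0.1238, -170.6959], 'contact_force': [-0.1257, -0.2611, -0.8162], 'gripper_width': -0.0}
```

View pics/v6.png

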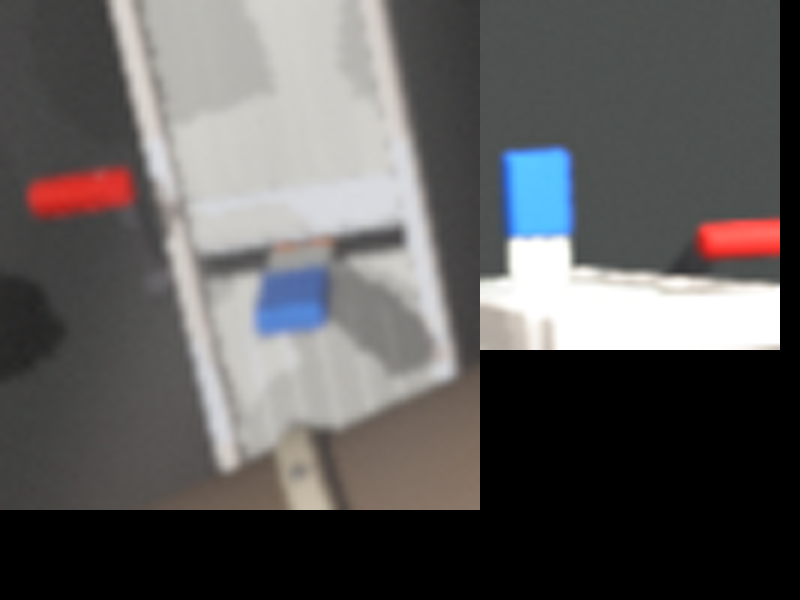

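```bash
python3 -c "
from plant import r
print(r.close_job())"
```

```text
the job is handed in; nothing more can be done
None
```

The gauge is standing in the throat at its depth, the lock lever is fully over, and I handed the job in at about 22 s. No verdict came back.

- **Gauge:** I tilted it in the grip against the edge of the rest and pushed it in square to the bed. I stopped partway, about 12 mm short, let go and measured it from both cameras, then gripped again and pushed the rest. The last measurement put the depth line 0 to 1.5 mm below the bed plane and within 2 mm of the throat's middle along the bed. The blade leaned about 0.52 rad against the wanted 0.55.
- **Lever:** I pushed the knob until the force rose from about 2 N to 15 N with almost no further movement, which I took as the end stop. The picture shows about 59 mm of knob travel, which fits full swing. The gauge did not shift in the pictures.
- **At hand-in:** the arm was clear and its force reading was near zero.

These checks were weak or disagreed:
- **Throat position:** a fit to the outer rail corners put the throat about 10 mm farther uphill than the slot I could see. I used the visible slot, and the blade went in there.
- **Force readings:** during the insertion they were small, up to about 7 N, and hard to interpret.
- **Bystanders:** I did not take a last picture of the jug, bowl, vase and jar. The arm's path stayed above or away from them, and the wrist force showed no unexpected contact.

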